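# Close a vented quarantine canister: seat the lid disk, screw the ring on

## Task

A rejected battery cell is already in the metal canister held in the bench clamp. Gently seat the loose vented lid disk in the canister's mouth, let go of it, then put the red screw ring over it and screw it clockwise until it is hand-tight and the lid is clamped down on its gasket. Use only light hand force so that the gasket is not crushed, leave the two loose cells and the meter where they are, and let go of the ring when done.

Things in the scene. Friction and masses are not known exactly. Their poses are not given: they have to be found in the camera images.
- canister: bench clamp with an upright metal canister, one fixed unit. Origin: on the canister's axis, under the base plate, on the bench; z up. Plate 110 (x) x 170 (y) x 12 mm; jaws within 60 mm of the axis, 52 mm high; a T-bar screw reaches y = -91 mm, 59 mm high. Can 66 mm diameter up to 96 mm above the bench, then a neck (49 mm outer, 43 mm inner diameter) up to the mouth at 120 mm.
- mouth (a point): centre of the canister's mouth, on the top of the unsqueezed gasket, 120 mm above the bench; z up along the canister's axis. The brick-red gasket ring (43 to 49 mm diameter, 3 mm thick) lies on the neck's rim and gives like a spring, 12 N per mm, at most 2.5 mm. Hand-tight is a squeeze of about 1 mm, felt as about 0.3 N m of resistance to turning.
- neck (a point): point on the canister's axis 12 mm below the mouth, in the middle of the neck's thread: 4 ridges 3 mm thick, 56 mm outer diameter, each 60 deg long, falling 3 mm clockwise seen from above (18 mm per turn), with four 30 deg gaps between. Undersides 10.8 mm (upper end) to 13.8 mm (lower end) below the mouth. The angle of the gaps changes every time and this pose does not tell it: feel for it.
- lid: loose round steel lid disk, 90 g, lying plug down. Origin: centre of its underside, z up. From below: locating plug 40.4 mm diameter, 0 to 7 mm high, chamfered to 36 mm at the foot; flange 48 mm diameter, 7 to 11 mm; brass vent, a plain cylinder 18 mm diameter, 11 to 29 mm, to hold it by. Seated: flange on the gasket, origin 7 mm below the mouth.
- vent (a point): centre of the lid's brass vent cylinder, on the lid's axis, 20 mm above the lid's underside; grip here, any yaw
- ring: loose red screw ring, 90 g, right way up. Origin: centre of its underside, z up. Outer diameter 64 mm, 24 mm high; skirt 58.4 mm inner diameter; an inward lip at 20 to 24 mm with a 36 mm hole for the vent. Inside, 4 lugs at 0, 90, 180, 270 deg about its z (0 = its x axis), 5 mm wide, 1 to 4.5 mm above the underside, reaching in to 51.8 mm diameter.
- lip (a point): underside of the ring's lip, on its axis, 20 mm up. Lid seated, lugs riding on the ridges: this point is 8 to 11 mm above the mouth; lugs dropped through the gaps, 4 mm above (lip on lid). Clockwise from there (30 deg of gap at most) the lugs run under the ridges; 15 deg on, the lip begins to squeeze the gasket, about 0.5 N more per degree; 40 deg further the lugs run off: loose again.
- cell_a: loose blue battery cell standing on the bench, 32 mm diameter, 70 mm high, origin at the centre of its underside; to be left alone
- cell_b: another such blue cell; to be left alone
- meter: orange hand meter lying on the bench, 85 (x) x 160 (y) x 45 mm high, origin at the centre of its underside; to be left alone
There are look-alikes about, which are no part of the job. Of the things that look like the lid, the middle-sized one is meant.

How it is judged:
By the outcome, as a careful person would: the job done as asked, in the order asked, and still so for the second after the job is handed in, with the robot touching nothing.
It also fails if it takes over 72 s, if anything falls off the work surface, if the arm or the gripper's body presses on something with over 40 N, if the wrist force passes 120 N, or if a joint passes its speed limit or range.

## Robot

A 7-joint arm with a two-finger parallel gripper is mounted at the origin on the work surface. World frame = base frame: x ahead of the robot, y to its left, z up, the work surface at z = 0. Lengths are in m, angles in rad, forces in N, time in s.
With the tool pointing down it reaches from about 0.425 to 0.925 m from the base axis. Payload 6.8 kg.
Tool frame: the origin (TCP) lies midway between the tips of the shut fingers; the grasp point (between the pads) lies 19 mm behind it; z points along the fingers, y is the line along which they close (so a half turn about z gives the same grasp; the last joint's range is limited). The gripper opens to 85 mm and grips with 20 to 120 N. Pads are 22 mm wide; open, the fingers measure 114 mm over their backs; the gripper's body (76 mm by 85 mm) begins 54 mm behind the grasp point. The pads swing forward as they close: fully open they stand 13 mm farther back than shut.
Start: joints at [-1.33, 0.477, 0.022, 1.555, -0.011, 1.109, -0.083], TCP at [0.231, 0.634, 0.231] pointing down, gripper open.
Joint ranges: [-2.96, 2.96], [-0.34, 2.1], [-1.41, 1.46], [0.24, 2.44], [-1.37, 4.51], [0.17, 1.92], [-2.96, 2.96]. Speed limits (rad/s): [2.39, 2.39, 3.14, 3.14, 3.14, 3.14, 3.14].

## Interface

Orientations are given as a unit quaternion [w, x, y, z].
In Python, from station import bot, imaging gives the robot as it stands.
- The arm moves only by the tool move_arm, never from a script. Its argument "commands" is a list that holds one entry, the list of rows, each a list of 7 numbers: the shift along the tool's x, y, z in m, then the turn, a rotation vector about the tool's x, y, z in degrees, then the finger opening in m, from 0 to 0.0854. In form: [[[x, y, z, rx, ry, rz, grip], ...]]. A call has 1 to 20 rows; each row shifts and turns the commanded pose from where the row before left it, along the tool's axes as they then stand; what a row does not reach is not made up. A row lasts 1/8 s, in which the tool goes at most 62.5 mm and 10.7 degrees, less where a joint would pass 70% of its speed; a pose out of reach is approached as far as the arm can. A call is refused whole if a number of a shift passes 0.0625 or a number of a turn 10.7, either way. A call with a gripper value outside its range is refused whole. The fingers move at their own pace and stop on an object; "squeeze" is the grip in N (left out, the last holds). Time passes only in rows, so rows that do not move let the fingers close. It gives the time, the measured TCP pose, the force, the opening and the grip force at its end, in the units of the state.
- bot.get_obs(): the state, without advancing time (a new reading comes with each control period).
- imaging.read_camera(name): name is "scene" or "side" or "wrist"; returns the picture (400x640x3 uint8, red, green, blue); there is no depth.
- imaging.calibration(name): a dict with "intrinsics" (3x3 intrinsics, pixels), "extrinsics" (4x4, takes a point from camera to world coordinates); the wrist camera has in their place "mount" (4x4, takes a point from camera to tool coordinates, whose origin is the TCP and whose axes are the flange's). Camera axes: x right, y down, z forward; pixel columns grow to the right and rows downward; lengths in m; the calibration is good to about 2 mm. A picture is of the moment at which its call begins: read the wrist's pose just before it. calibration takes no time and is no camera call.
- bot.hand_in(): hands the job in; it is judged then, once.
The state is a dict: "t": time; "q": joint angles; "joint_vel": joint speeds; "joint_torque": joint torques, N m; "eef_pos": TCP position; "tool_rot": TCP orientation; "contact_force": force on the tool from outside, world axes, zero at the start; "torque": the same for the moment, N m; "gripper_width": opening from 0.0 (shut) to 1.0 (fully open); "grasp_force": force on a finger pad.
Only numpy, scipy, OpenCV 4.12 (cv2) and the standard library are available. Lean on these libraries where they do the work, as an engineer would, in place of code of your own. Each camera call takes 0.05 s, during which the arm holds its last target. There are 200 camera calls.

## Working session

There is one attempt and no reset: what is moved stays moved. The work goes in short steps, Python scripts to look and compute and a tool call to move; the robot and the scene stay as the last step left them, time stands still between calls to the robot, and variables do not carry over. Pictures are saved under pics/ and viewed, at most 10 in all, crops included, and the job is handed in when it is done.

Besides the shell and the picture viewer there is one more tool, called after "Call:" as name(argument=value, ...) on one line, values as JSON. move_arm: Moves the arm, as the interface text tells. Its arguments: {"type":"object","properties":{"commands":{"type":"array","items":{"type":"array","items":{"type":"array","items":{"type":"number"}}}},"squeeze":{"type":"number"}},"required":["commands"]}

```bash
mkdir -p pics; ls
python3 - <<'E'
from station import bot, imaging
import cv2, numpy as np
np.set_printoptions(precision=4,suppress=True)
o=bot.get_obs(); print(o)
for n in ("scene","side","wrist"):
    im=imaging.read_camera(n); cv2.imwrite(f"pics/{n}0.png",im[:,:,::-1]); c=imaging.calibration(n); print(n,c)
a=[cv2.imread(f"pics/{n}0.png") for n in("scene","side")]
E
```

```text
pics
{'t': 0.0, 'q': array([-1.3301,  0.4778,  0.0223,  1.5565, -0.0115,  1.1093, -0.0831]), 'joint_vel': array([-0.0002, -0.0016, -0.001 ,  0.0006, -0.0002, -0.0003,  0.0004]), 'joint_torque': array([ -0.0019, -59.6444,   1.6072, -28.1204,   0.0124,   0.0093,
        -0.    ]), 'eef_pos': array([0.2305, 0.6338, 0.2303]), 'tool_rot': array([-0.0001,  0.1735,  0.9848, -0.0009]), 'contact_force': array([ 0.1346, -0.4258, -0.2508]), 'torque': array([ 0.028 ,  0.0104, -0.0343]), 'grasp_force': 0.0, 'gripper_width': 0.9982023822127497}
scene {'intrinsics': array([[382.8056,   0.    , 316.3222],
       [  0.    , 382.8056, 198.436 ],
       [  0.    ,   0.    ,   1.    ]]), 'extrinsics': array([[-0.7078,  0.5427, -0.4521,  0.9673],
       [ 0.7063,  0.556 , -0.4382,  0.3747],
       [ 0.0136, -0.6295, -0.7769,  0.7373],
       [ 0.    ,  0.    ,  0.    ,  1.    ]])}
side {'intrinsics': array([[454.998 ,   0.    , 319.9273],
       [  0.    , 454.998 , 204.6303],
       [  0.    ,   0.    ,   1.    ]]), 'extrinsics': array([[-0.9874, -0.0868,  0.1323,  0.4608],
       [-0.1575,  0.6193, -0.7692,  0.7802],
       [-0.0151, -0.7803, -0.6252,  0.7244],
       [ 0.    ,  0.    ,  0.    ,  1.    ]])}
wrist {'intrinsics': array([[360.6416,   0.    , 324.4407],
       [  0.    , 360.6416, 195.5701],
       [  0.    ,   0.    ,   1.    ]]), 'mount': array([[-0.0002, -0.965 , -0.2622,  0.0668],
       [ 1.    , -0.0001, -0.0003,  0.0001],
       [ 0.0003, -0.2622,  0.965 , -0.1425],
       [ 0.    ,  0.    ,  0.    ,  1.    ]])}
```

View pics/scene0.png

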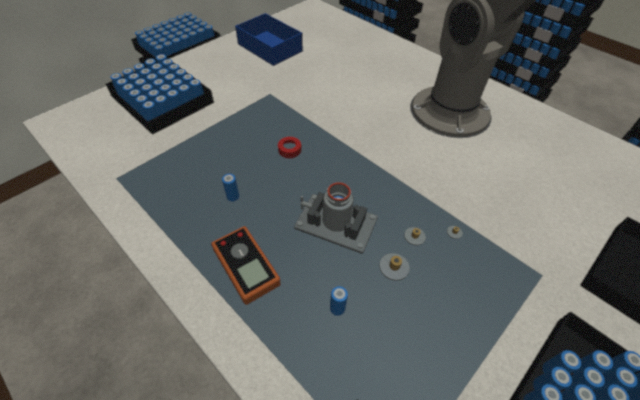

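View pics/side0.png

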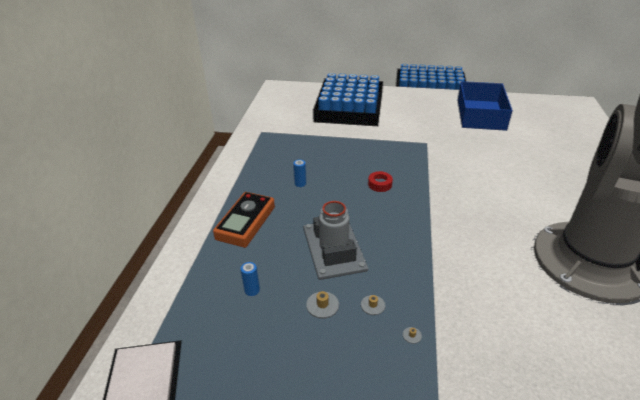

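Lid look-alikes, scene/side pixel:
- Large: (395,265) / (322,305).
- Middle: (415,236) / (373,304). This is the one to use.
- Small: (455,231) / (412,335).

There is one red ring, at (290,147) / (380,181). The gasket is at (339,190) / (334,208).

```bash
cat > h.py <<'E'
import cv2, numpy as np
from station import bot, imaging
from scipy.spatial.transform import Rotation as R
np.set_printoptions(precision=4,suppress=True)
def rot(o): return R.from_quat(np.roll(o['tool_rot'],-1)).as_matrix()
def cam(n,o=None):
    c=imaging.calibration(n)
    if n!='wrist': return c['intrinsics'],c['extrinsics']
    T=np.eye(4);T[:3,:3]=rot(o);T[:3,3]=o['eef_pos']
    return c['intrinsics'],T@c['mount']
def plane(px,z,K,E):
    p=np.c_[np.reshape(px,(-1,2)),np.ones(np.size(px)//2)]
    d=(E[:3,:3]@np.linalg.inv(K)@p.T).T
    return E[:3,3]+d*((z-E[2,3])/d[:,2])[:,None]
def proj(P,K,E):
    c=E[:3,:3].T@(np.asarray(P)-E[:3,3]); u=K@c; return u[:2]/u[2]
def circ(P):
    A=np.c_[2*P[:,:2],np.ones(len(P))]; s=np.linalg.lstsq(A,(P[:,:2]**2).sum(1),rcond=None)[0]
    return s[:2],np.sqrt(s[2]+s[:2]@s[:2])
def blobs(m,amin=15):
    return [c for c in cv2.findContours(m.astype(np.uint8),cv2.RETR_EXTERNAL,cv2.CHAIN_APPROX_NONE)[0] if cv2.contourArea(c)>=amin]
E
python3 - <<'E'
from h import *
for n in("scene","side"):
    im=cv2.imread(f"pics/{n}0.png"); hsv=cv2.cvtColor(im,cv2.COLOR_BGR2HSV); h,s,v=[hsv[...,i].astype(int) for i in range(3)]
    K,E=cam(n)
    for nm,m,zs in(("red",((h<8)|(h>172))&(s>120)&(v>80),(.024,.12)),("brass",(h>9)&(h<28)&(s>90)&(v>60),(.029,.011))):
        for c in blobs(m,12):
            x,y,w,hh=cv2.boundingRect(c)
            for z in zs: print(n,nm,(x,y,w,hh),z,*circ(plane(c.astype(float),z,K,E)))
    # disks: low saturation on blue-grey mat
    m=(s<60)&(v>95)
    for c in blobs(m,80):
        x,y,w,hh=cv2.boundingRect(c)
        if w<45 and hh<45: print(n,"grey",(x,y,w,hh),*circ(plane(c.astype(float),.011,K,E)))
a=cv2.imread("pics/scene0.png")[200:290,360:480]; b=cv2.imread("pics/side0.png")[285:350,290:440]
f=lambda i:cv2.resize(i,(600,int(i.shape[0]*600/i.shape[1])))
cv2.imwrite("pics/crop.png",np.vstack([f(a)[:330],f(b)]))
E
```

```text
scene red (328, 183, 22, 18) 0.024 [ 0.497  -0.0059] 0.02594472777846255
scene red (328, 183, 22, 18) 0.12 [0.5603 0.0453] 0.022452885345131637
scene red (278, 137, 23, 17) 0.024 [ 0.4726 -0.2119] 0.030661169780343427
scene red (278, 137, 23, 17) 0.12 [ 0.5392 -0.1329] 0.026534552048646243
scene brass (391, 256, 11, 14) 0.029 [0.5582 0.214 ] 0.013247646040582749
scene brass (391, 256, 11, 14) 0.011 [0.5479 0.2099] 0.013584313030529066
scene brass (413, 229, 7, 9) 0.029 [0.4661 0.1997] 0.009257872460694202
scene brass (413, 229, 7, 9) 0.011 [0.4534 0.1953] 0.00949314596099706
scene brass (453, 227, 6, 6) 0.029 [0.3953 0.2578] 0.005991623309002593
scene brass (453, 227, 6, 6) 0.011 [0.3807 0.2548] 0.006143890495068991
scene brass (212, 226, 67, 78) 0.029 [ 0.7847 -0.0063] 0.06504712107118599
scene brass (212, 226, 67, 78) 0.011 [ 0.7801 -0.0159] 0.06670018595439604
scene grey (612, 388, 14, 12) [0.4775 0.6436] 0.010055511191217599
scene grey (579, 388, 14, 12) [0.5191 0.6025] 0.010098769053307212
scene grey (545, 388, 14, 12) [0.5605 0.5609] 0.010257577128375007
scene grey (620, 370, 1
[... 1177 characters left out ...]
295, 9, 12) 0.029 [0.4598 0.203 ] 0.010836962323203515
side brass (369, 295, 9, 12) 0.011 [0.4597 0.1881] 0.01111747597811753
side brass (317, 292, 11, 16) 0.029 [0.5577 0.2138] 0.015239570862209917
side brass (317, 292, 11, 16) 0.011 [0.5602 0.1991] 0.015634045586266722
side brass (214, 196, 60, 52) 0.029 [ 0.7826 -0.0008] 0.07149111634114767
side brass (214, 196, 60, 52) 0.011 [ 0.7909 -0.021 ] 0.07334165653331005
side brass (99, 132, 132, 180) 0.029 [ 0.8063 -0.0313] 0.2566985997752501
side brass (99, 132, 132, 180) 0.011 [ 0.8152 -0.0523] 0.2633432166237097
side grey (352, 291, 41, 28) [0.4619 0.201 ] 0.03185912444986628
side grey (615, 178, 25, 15) [-0.1713 -0.2921] 0.028595226299154734
```

View pics/crop.png

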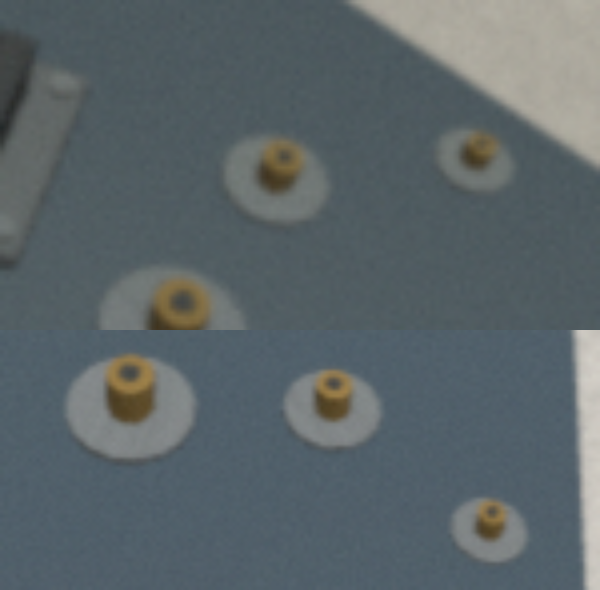

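Call:
move_arm(commands=[[[-0.0366, -0.0331, 0.01, 0, 0, 0, 0.0854], [-0.0366, -0.0331, 0.01, 0, 0, 0, 0.0854], [-0.0366, -0.0331, 0.01, 0, 0, 0, 0.0854], [-0.0366, -0.0331, 0.01, 0, 0, 0, 0.0854], [-0.0366, -0.0331, 0.01, 0, 0, 0, 0.0854], [-0.0366, -0.0331, 0.01, 0, 0, 0, 0.0854], [-0.0366, -0.0331, 0.01, 0, 0, 0, 0.0854], [-0.0366, -0.0331, 0.01, 0, 0, 0, 0.0854], [-0.0366, -0.0331, 0.01, 0, 0, 0, 0.0854], [-0.0366, -0.0331, 0.01, 0, 0, 0, 0.0854], [0, 0, 0, 0, 0, 0, 0.0854], [0, 0, 0, 0, 0, 0, 0.0854]]])

```text
t: 1.65
eef_pos: [0.4613, 0.1987, 0.1312]
tool_rot: [-0.0, 0.174, 0.985, 0.0]
contact_force: [-0.1, 1.2, -0.6]
gripper_width: 1.001
grasp_force: 0.0
```

```bash
cat > look.py <<'E'
import sys
from h import *
o=bot.get_obs(); im=imaging.read_camera('wrist')[:,:,::-1].copy(); K,E=cam('wrist',o)
cv2.imwrite(sys.argv[1],im)
hsv=cv2.cvtColor(im,cv2.COLOR_BGR2HSV); h,s,v=[hsv[...,i].astype(int) for i in range(3)]
print(o['t'],o['eef_pos'],'\n',rot(o))
for nm,m,z in(("brass",(h>9)&(h<28)&(s>90)&(v>60),.029),("red",((h<8)|(h>172))&(s>120)&(v>70),.024)):
    for c in blobs(m,100):
        print(nm,cv2.boundingRect(c),'z',z,*circ(plane(c.astype(float),z,K,E)),'z.12',*circ(plane(c.astype(float),.12,K,E)))
E
python3 look.py pics/w1.png
```

```text
1.65 [0.4613 0.1987 0.1312] 
 [[-0.9397  0.3419 -0.0004]
 [ 0.3419  0.9397  0.0003]
 [ 0.0005  0.0002 -1.    ]]
brass (370, 282, 35, 42) z 0.029 [0.5573 0.2145] 0.015394647688392845 z.12 [0.4983 0.2171] 0.009670925570062758
brass (311, 178, 25, 29) z 0.029 [0.4583 0.1986] 0.00934219548654604 z.12 [0.4361 0.2071] 0.005868771994024375
brass (355, 47, 21, 22) z 0.029 [0.3842 0.2544] 0.0059901033013208494 z.12 [0.3896 0.2422] 0.003762985964764676
```

View pics/w1.png

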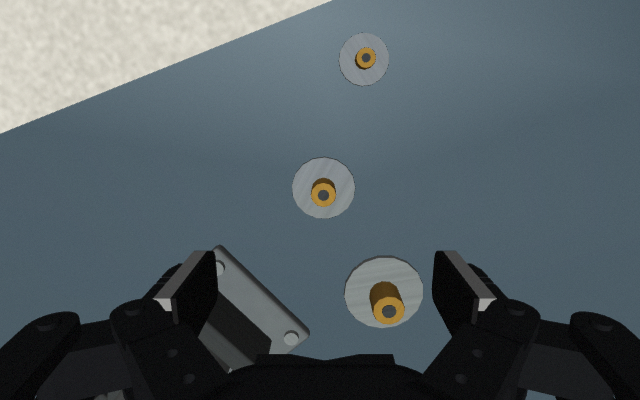

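The middle-sized lid is at wrist pixel (323,188) with its vent top at (323,195). The large one is at (384,292) and the small one at (364,58). I'll refine the vent position and find how the fingers lie.

Run:
```python
from h import *
o=bot.get_obs();K,E=cam('wrist',o)
im=cv2.imread('pics/w1.png');hsv=cv2.cvtColor(im,cv2.COLOR_BGR2HSV)
s,v=hsv[...,1].astype(int),hsv[...,2].astype(int)
sub=((s<50)&(v>80)); sub[:, :270]=0; sub[:,380:]=0; sub[:140]=0; sub[230:]=0
c=max(blobs(sub,50),key=cv2.contourArea); print(cv2.boundingRect(c),circ(plane(c.astype(float),.011,K,E)))
p,_=circ(plane(c.astype(float),.011,K,E))
print(plane([323,195.5],.029,K,E))
for q in ([*p,0],):
    d=np.array([*(p-o['eef_pos'][:2]),0]); print('tool delta',rot(o).T@d)
```

```text
(292, 156, 64, 63) (array([0.4597, 0.1988]), np.float64(0.023511701400897877))
[[0.4604 0.1986 0.029 ]]
tool delta [ 0.0011 -0.001  -0.    ]
```

Call:
move_arm(commands=[[[0.001, -0.001, 0.02, 0, 0, 0, 0.0854], [0, 0, 0.02, 0, 0, 0, 0.06], [0, 0, 0.02, 0, 0, 0, 0.045], [0, 0, 0.02, 0, 0, 0, 0.045], [0, 0, 0.018, 0, 0, 0, 0.045], [0, 0, 0.0107, 0, 0, 0, 0.045], [0, 0, 0.007, 0, 0, 0, 0.035], [0, 0, 0, 0, 0, 0, 0.028], [0, 0, 0, 0, 0, 0, 0.015], [0, 0, 0, 0, 0, 0, 0.01], [0, 0, 0, 0, 0, 0, 0.01], [0, 0, 0, 0, 0, 0, 0.01]]], squeeze=30)

```text
t: 3.2
eef_pos: [0.4606, 0.1979, 0.016]
tool_rot: [0.0, 0.174, 0.985, 0.0]
contact_force: [-0.8, 0.1, 5.2]
gripper_width: 0.194
grasp_force: 29.7
```

Call:
move_arm(commands=[[[0, 0, -0.015, 0, 0, 0, 0.01], [0, 0, -0.035, 0, 0, 0, 0.01], [0, 0, -0.045, 0, 0, 0, 0.01], [0, 0, -0.045, 0, 0, 0, 0.01], [0, 0, -0.045, 0, 0, 0, 0.01], [-0.0256, -0.0138, 0, 0, 0, 0, 0.01], [-0.0256, -0.0138, 0, 0, 0, 0, 0.01], [-0.0256, -0.0138, 0, 0, 0, 0, 0.01], [-0.0256, -0.0138, 0, 0, 0, 0, 0.01], [-0.0256, -0.0138, 0, 0, 0, 0, 0.01], [-0.0256, -0.0138, 0, 0, 0, 0, 0.01], [-0.0256, -0.0138, 0, 0, 0, 0, 0.01], [-0.0256, -0.0138, 0, 0, 0, 0, 0.01], [0, 0, 0, 0, 0, 0, 0.01], [0, 0, 0, 0, 0, 0, 0.01]]])

```text
t: 5.08
eef_pos: [0.6143, 0.0244, 0.2007]
tool_rot: [-0.0, 0.173, 0.985, 0.0]
contact_force: [0.7, -0.3, -0.6]
gripper_width: 0.19
grasp_force: 29.4
```

```bash
python3 look.py pics/w2.png
```

```text
5.075 [0.6143 0.0244 0.2007] 
 [[-0.9399  0.3416 -0.0007]
 [ 0.3416  0.9399  0.0006]
 [ 0.0009  0.0003 -1.    ]]
brass (302, 296, 45, 22) z 0.029 [ 0.7383 -0.0214] 0.01656947061435084 z.12 [ 0.6843 -0.0015] 0.011771955922298294
brass (398, 281, 24, 16) z 0.029 [0.7482 0.0631] 0.008854277814427472 z.12 [0.6913 0.0585] 0.006290615468403698
brass (304, 235, 42, 57) z 0.029 [ 0.695  -0.0049] 0.02466069198521629 z.12 [0.6535 0.0102] 0.017520449857421256
brass (500, 14, 44, 33) z 0.029 [0.5566 0.2152] 0.01357722502713795 z.12 [0.5551 0.1666] 0.0096460833473037
red (0, 74, 52, 76) z 0.024 [ 0.472  -0.2041] 0.026403585024502817 z.12 [ 0.4959 -0.1286] 0.018464952212524633
red (284, 68, 81, 84) z 0.024 [0.561  0.0431] 0.034466529831632904 z.12 [0.5582 0.0443] 0.02410365204883789
```

View pics/w2.png

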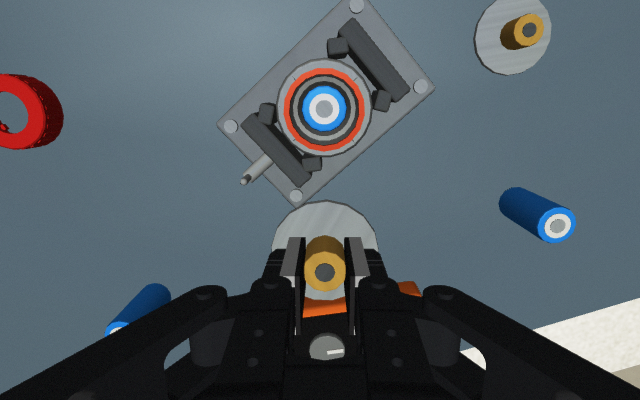

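Gasket at (324,110), with a clean circle fit. The lid is held with its vent top at (324,271) and its flange arc topping out at (325,201). Next I'll get the lid's offset in the tool frame.

Run:
```python
from h import *
o=bot.get_obs();K,E=cam('wrist',o);Rm=rot(o)
im=cv2.imread('pics/w2.png')
z=o['eef_pos'][2]
h,s,v=[a.astype(int) for a in cv2.split(cv2.cvtColor(im,cv2.COLOR_BGR2HSV))]
m=(h>9)&(h<28)&(s>90)&(v>120); m[:240]=0; m[292:]=0
c=max(blobs(m,50),key=cv2.contourArea); (cx,cy),_=cv2.minEnclosingCircle(c); print(cv2.boundingRect(c),cx,cy)
for px in ([324.5,271],):
  P=plane(px,z+.0135,K,E)[0]; print('vent top tool',Rm.T@(P-o['eef_pos']),'world',P)
# flange arc: per column first bright grey pixel
pts=[]
for x in list(range(282,300))+list(range(300,366,2)):
    col=(s[:,x]<45)&(v[:,x]>95); ys=[y for y in range(196,240) if col[y:y+4].all()]
    if ys: pts.append((x,ys[0]))
for zz in (-.005,-.008):
  p,r=circ(plane(np.array(pts,float),z+zz,K,E)); print(len(pts),r,'flange tool',Rm.T@np.array([*(p-o['eef_pos'][:2]),0]))
g=np.array([.5582,.0443]);print('gasket tool',Rm.T@np.array([*(g-o['eef_pos'][:2]),0]))
```

```text
(304, 251, 42, 41) 324.5 271.04998779296875
vent top tool [ 0.001   0.     -0.0135] world [0.6132 0.0253 0.2142]
51 0.015816101251713035 flange tool [ 0.012  -0.0028  0.    ]
51 0.01613767022183318 flange tool [ 0.0109 -0.0029  0.    ]
gasket tool [ 0.0593 -0.0009  0.0001]
```

Call:
move_arm(commands=[[[0.02, -0.0005, 0, 0, 0, 0, 0.01], [0.02, -0.0005, 0, 0, 0, 0, 0.01], [0.0183, 0, 0.01, 0, 0, 0, 0.01], [0, 0, 0.02, 0, 0, 0, 0.01], [0, 0, 0.02, 0, 0, 0, 0.01], [0, 0, 0.01, 0, 0, 0, 0.01], [0, 0, 0.002, 0, 0, 0, 0.01], [0, 0, 0.0, 0, 0, 0, 0.01], [0, 0, 0.002, 0, 0, 0, 0.01], [0, 0, 0.0015, 0, 0, 0, 0.01], [0, 0, 0.0015, 0, 0, 0, 0.01], [0, 0, 0, 0, 0, 0, 0.01]]])

```text
t: 6.62
eef_pos: [0.5599, 0.0429, 0.1337]
tool_rot: [0.0, 0.174, 0.985, 0.0]
contact_force: [-0.2, 0.5, 1.2]
gripper_width: 0.189
grasp_force: 29.5
```

Call:
move_arm(commands=[[[0.001, 0.0008, 0, 0, 0, 0, 0.01], [0, 0, 0.001, 0, 0, 0, 0.01], [0, 0, 0.001, 0, 0, 0, 0.01], [0, 0, 0.001, 0, 0, 0, 0.01], [0, 0, 0.001, 0, 0, 0, 0.01], [0, 0, 0, 0, 0, 0, 0.01]]])

```text
t: 7.38
eef_pos: [0.5591, 0.0439, 0.1295]
tool_rot: [-0.0, 0.174, 0.985, -0.0]
contact_force: [0.6, -0.4, -1.4]
gripper_width: 0.193
grasp_force: 29.4
```

Plug is in without contact; about 0.5 mm left.

Call:
move_arm(commands=[[[0, 0, 0.0005, 0, 0, 0, 0.01], [0, 0, 0.0005, 0, 0, 0, 0.01], [0, 0, 0, 0, 0, 0, 0.01]]])

```text
t: 7.75
eef_pos: [0.5593, 0.0439, 0.1288]
tool_rot: [0.0, 0.174, 0.985, 0.0]
contact_force: [-1.6, 0.2, 3.2]
gripper_width: 0.192
grasp_force: 29.6
```

Call:
move_arm(commands=[[[0, 0, 0, 0, 0, 0, 0.025], [0, 0, 0, 0, 0, 0, 0.045], [0, 0, 0, 0, 0, 0, 0.045], [0, 0, -0.015, 0, 0, 0, 0.045], [0, 0, -0.025, 0, 0, 0, 0.06], [-0.03, 0, -0.03, 0, 0, 0, 0.0854], [-0.03, 0, 0, 0, 0, 0, 0.0854], [0, 0, 0, 0, 0, 0, 0.0854], [0, 0, 0, 0, 0, 0, 0.0854]]])

```text
t: 8.88
eef_pos: [0.6149, 0.0237, 0.1987]
tool_rot: [-0.0, 0.174, 0.985, 0.0]
contact_force: [0.4, 0.5, 0.5]
gripper_width: 1.0
grasp_force: 0.0
```

```bash
python3 look.py pics/w3.png
python3 - <<'E'
from h import *
o=bot.get_obs();K,E=cam('wrist',o)
im=cv2.imread('pics/w3.png');h,s,v=[a.astype(int) for a in cv2.split(cv2.cvtColor(im,cv2.COLOR_BGR2HSV))]
m=(h>9)&(h<28)&(s>90)&(v>110)
for c in blobs(m,100):
    (x,y),r=cv2.minEnclosingCircle(c)
    if r<40:print(x,y,r,plane([x,y],.142,K,E))
E
```

```text
8.875 [0.6149 0.0237 0.1987] 
 [[-0.9398  0.3417 -0.0007]
 [ 0.3417  0.9398  0.0002]
 [ 0.0008 -0.0001 -1.    ]]
brass (263, 281, 166, 88) z 0.029 [ 0.7906 -0.0147] 0.07522153770502393 z.12 [0.7211 0.0032] 0.05330149331731038
brass (309, 95, 32, 34) z 0.029 [0.5626 0.0427] 0.01323857708762011 z.12 [0.5596 0.0438] 0.009380769786099143
brass (503, 12, 43, 33) z 0.029 [0.5566 0.2156] 0.013391769082478824 z.12 [0.5553 0.1663] 0.009489320639205698
red (0, 72, 45, 77) z 0.024 [ 0.4714 -0.2053] 0.026133205149147 z.12 [ 0.4959 -0.1291] 0.018225996789944535
324.5 111.33870697021484 16.668888092041016 [[0.5585 0.0443 0.142 ]]
530.5 27.5 16.80783462524414 [[0.5553 0.1568 0.142 ]]
```

View pics/w3.png

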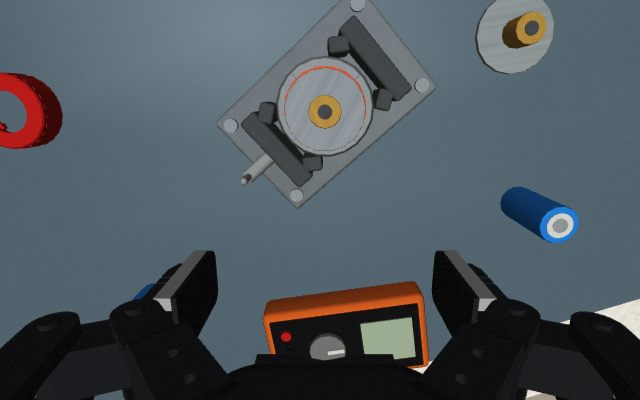

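Lid is seated with its vent at (324,111), concentric with the canister. Now to the ring.

Call:
move_arm(commands=[[[0.0072, -0.0333, 0.004, 0, 0, 0, 0.0854], [0.0072, -0.0333, 0.004, 0, 0, 0, 0.0854], [0.0072, -0.0333, 0.004, 0, 0, 0, 0.0854], [0.0072, -0.0333, 0.004, 0, 0, 0, 0.0854], [0.0072, -0.0333, 0.004, 0, 0, 0, 0.0854], [0.0072, -0.0333, 0.004, 0, 0, 0, 0.0854], [0.0072, -0.0333, 0.004, 0, 0, 0, 0.0854], [0.0072, -0.0333, 0.004, 0, 0, 0, 0.0854], [0, 0, 0, 0, 0, 0, 0.0854], [0, 0, 0, 0, 0, 0, 0.0854]]])

```text
t: 10.18
eef_pos: [0.4705, -0.2062, 0.1667]
tool_rot: [0.0, 0.173, 0.985, 0.0]
contact_force: [0.1, -0.4, 0.2]
gripper_width: 0.997
grasp_force: 0.0
```

```bash
python3 look.py pics/w4.png
python3 - <<'E'
from h import *
o=bot.get_obs();K,E=cam('wrist',o);print(o['q'])
im=cv2.imread('pics/w4.png');h,s,v=[a.astype(int) for a in cv2.split(cv2.cvtColor(im,cv2.COLOR_BGR2HSV))]
m=(((h<8)|(h>172))&(s>120)&(v>70)).astype(np.uint8)
cs,hi=cv2.findContours(m,cv2.RETR_CCOMP,cv2.CHAIN_APPROX_NONE)
for c,hh in zip(cs,hi[0]):
    if cv2.contourArea(c)>200: print('hole' if hh[3]>=0 else 'outer',cv2.boundingRect(c),[circ(plane(c.astype(float),z,K,E)) for z in(.024,.02)])
E
```

```text
10.175 [ 0.4705 -0.2062  0.1667] 
 [[-0.9401  0.341   0.0002]
 [ 0.341   0.9401  0.0007]
 [ 0.0001  0.0007 -1.    ]]
brass (526, 390, 28, 10) z 0.029 [ 0.7331 -0.0848] 0.008308991927944442 z.12 [ 0.6274 -0.1169] 0.0056103179448469005
red (275, 142, 79, 80) z 0.024 [ 0.4679 -0.2142] 0.03192655393247288 z.12 [ 0.4476 -0.2039] 0.021179187046519575
[-0.0008  0.2995  0.3507  2.0206 -0.1371  0.8433  1.6508]
outer (275, 142, 79, 80) [(array([ 0.4683, -0.214 ]), np.float64(0.03193088863724787)), (array([ 0.4691, -0.2144]), np.float64(0.03237873092173464))]
hole (292, 163, 45, 43) [(array([ 0.4692, -0.2144]), np.float64(0.017826192666071244)), (array([ 0.4701, -0.2148]), np.float64(0.018076211478205685))]
```

View pics/w4.png

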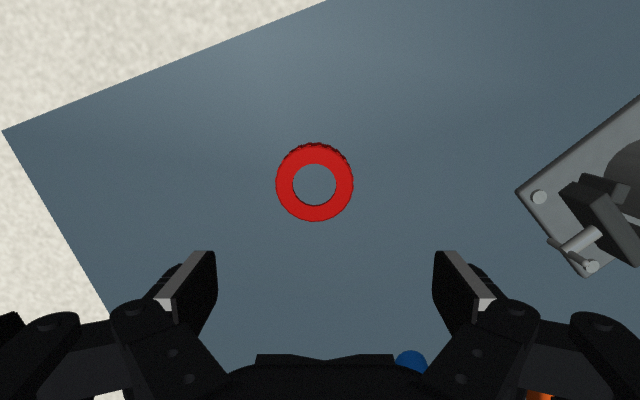

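Call:
move_arm(commands=[[[-0.0013, -0.004, 0.02, 0, 0, 0, 0.0854], [0, -0.004, 0.03, 0, 0, 0, 0.0854], [0, 0, 0.03, 0, 0, 0, 0.0854], [0, 0, 0.03, 0, 0, 0, 0.0854], [0, 0, 0.025, 0, 0, 0, 0.0854], [0, 0, 0.02, 0, 0, 0, 0.0854], [0, 0, 0.0107, 0, 0, 0, 0.0854], [0, 0, 0, 0, 0, 0, 0.075], [0, 0, 0, 0, 0, 0, 0.066], [0, 0, 0, 0, 0, 0, 0.055], [0, 0, 0, 0, 0, 0, 0.055], [0, 0, 0, 0, 0, 0, 0.055]]], squeeze=40)

```text
t: 11.72
eef_pos: [0.4696, -0.2152, 0.002]
tool_rot: [0.001, 0.173, 0.985, 0.0]
contact_force: [-1.6, 1.6, 6.4]
gripper_width: 0.735
grasp_force: 43.9
```

Call:
move_arm(commands=[[[0, 0, -0.01, 0, 0, 0, 0.055], [0, 0, -0.03, 0, 0, 0, 0.055], [0, 0, -0.05, 0, 0, 0, 0.055], [0, 0, -0.05, 0, 0, 0, 0.055], [0, 0, -0.04, 0, 0, 0, 0.055], [-0.0061, 0.0305, -0.018, 0, 0, 0, 0.055], [-0.0061, 0.0305, 0, 0, 0, 0, 0.055], [-0.0061, 0.0305, 0, 0, 0, 0, 0.055], [-0.0061, 0.0305, 0, 0, 0, 0, 0.055], [-0.0061, 0.0305, 0, 0, 0, 0, 0.055], [-0.0061, 0.0305, 0, 0, 0, 0, 0.055], [-0.0061, 0.0305, 0, 0, 0, 0, 0.055], [-0.0061, 0.0305, 0, 0, 0, 0, 0.055], [-0.0061, 0.0305, 0, 0, 0, 0, 0.055], [0, 0, 0, 0, 0, 0, 0.055], [0, 0, 0, 0, 0, 0, 0.055]]])

```text
t: 13.72
eef_pos: [0.6137, 0.0231, 0.1991]
tool_rot: [-0.0, 0.174, 0.985, -0.0]
contact_force: [0.5, -0.8, -0.7]
gripper_width: 0.736
grasp_force: 44.4
```

```bash
python3 look.py pics/w5.png
```

```text
13.725 [0.6137 0.0231 0.1991] 
 [[-0.9395  0.3424 -0.0004]
 [ 0.3424  0.9395 -0.0008]
 [ 0.0001 -0.0008 -1.    ]]
brass (288, 288, 81, 26) z 0.029 [ 0.726  -0.0148] 0.025653320945444487 z.12 [0.6751 0.0029] 0.018185838753061827
brass (310, 97, 33, 33) z 0.029 [0.5632 0.0429] 0.013212833345755527 z.12 [0.5597 0.0438] 0.009366680329919897
brass (503, 13, 44, 34) z 0.029 [0.5567 0.2152] 0.01351541187659379 z.12 [0.555 0.166] 0.009581180603937063
red (240, 185, 170, 169) z 0.024 [ 0.7079 -0.0117] 0.08548773312148675 z.12 [0.6605 0.0058] 0.05964888993869974
```

View pics/w5.png

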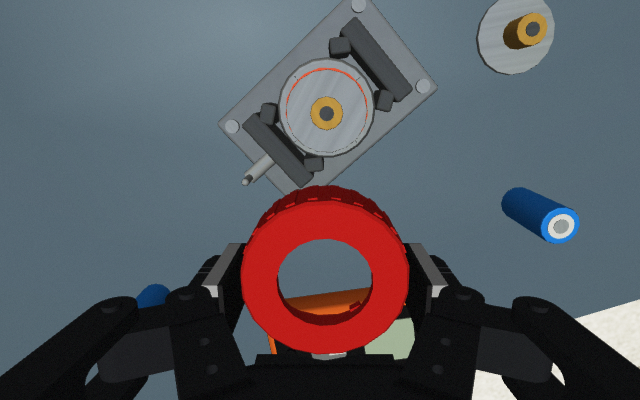

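Ring is held with its hole near (324,280); the lid's vent at (326,113) is undisturbed. Next, the ring's offset in the tool frame.

Run:
```python
from h import *
o=bot.get_obs();K,E=cam('wrist',o);Rm=rot(o);z=o['eef_pos'][2]
im=cv2.imread('pics/w5.png');h,s,v=[a.astype(int) for a in cv2.split(cv2.cvtColor(im,cv2.COLOR_BGR2HSV))]
m=(((h<8)|(h>172))&(s>150)&(v>175)).astype(np.uint8)
cs,hi=cv2.findContours(m,cv2.RETR_CCOMP,cv2.CHAIN_APPROX_NONE)
for c,hh in zip(cs,hi[0]):
    if cv2.contourArea(c)>2000:
        P=plane(c.astype(float),z+.022,K,E)
        for it in range(5):
            p,r=circ(P); d=np.abs(np.hypot(*(P[:,:2]-p).T)-r); P=P[d<max(.0005,np.percentile(d,85))] if it<4 else P
        print('hole' if hh[3]>=0 else 'outer',cv2.boundingRect(c),r,Rm.T@np.array([*(p-o['eef_pos'][:2]),0]))
L=plane([352,308],z,K,E)[0]; print('lug tool',Rm.T@(L-o['eef_pos']))
print('axis tool',Rm.T@np.array([.5583-o['eef_pos'][0],.0443-o['eef_pos'][1],0]))
print('vent now',plane([326.3,113.2],.142,K,E))
```

```text
outer (242, 202, 165, 152) 0.030299694726591588 [ 0.0006 -0.      0.    ]
hole (275, 237, 99, 90) 0.018135845683879447 [ 0.0004 -0.      0.    ]
lug tool [-0.024   0.0123 -0.    ]
axis tool [ 0.0595  0.0014 -0.    ]
vent now [[0.5589 0.0436 0.142 ]]
```

Call:
move_arm(commands=[[[0.02, 0.0003, 0, 0, 0, 0, 0.055], [0.02, 0.0003, 0, 0, 0, 0, 0.055], [0.0185, 0.0003, 0.005, 0, 0, 0, 0.055], [0, 0, 0.02, 0, 0, 0, 0.055], [0, 0, 0.025, 0, 0, 0, 0.055], [0, 0, 0.02, 0, 0, 0, 0.055], [0, 0, 0.01, 0, 0, 0, 0.055], [0, 0, 0.003, 0, 0, 0, 0.055], [0, 0, 0, 0, 0, 0, 0.055], [0, 0, 0, 0, 0, 0, 0.055]]])

```text
t: 15.02
eef_pos: [0.5593, 0.0444, 0.1162]
tool_rot: [-0.0, 0.174, 0.985, -0.0]
contact_force: [-2.5, -1.0, -1.2]
gripper_width: 0.733
grasp_force: 44.4
```

Call:
move_arm(commands=[[[0, 0, 0.001, 0, 0, 0, 0.055], [0, 0, 0.001, 0, 0, 0, 0.055], [0, 0, 0.001, 0, 0, 0, 0.055], [0, 0, 0, 0, 0, 0, 0.055]]])

```text
t: 15.52
eef_pos: [0.5594, 0.045, 0.1128]
tool_rot: [-0.0, 0.173, 0.985, 0.0]
contact_force: [-3.1, 0.8, 0.2]
gripper_width: 0.738
grasp_force: 44.7
```

Call:
move_arm(commands=[[[0, -0.0008, 0.001, 0, 0, 0, 0.055], [0, 0, 0.001, 0, 0, 0, 0.055], [0, 0, 0, 0, 0, 0, 0.055]]])

```text
t: 15.9
eef_pos: [0.5596, 0.0449, 0.1123]
tool_rot: [0.0, 0.173, 0.985, 0.001]
contact_force: [-8.2, 0.5, 13.8]
gripper_width: 0.741
grasp_force: 46.1
```

Call:
move_arm(commands=[[[0.0008, -0.0003, -0.0006, 0, 0, 0, 0.055], [0, 0, 0.0002, 0, 0, 4, 0.055], [0, 0, 0.0002, 0, 0, 4, 0.055], [0, 0, 0.0002, 0, 0, 4, 0.055], [0, 0, 0.0002, 0, 0, 4, 0.055], [0, 0, 0.0002, 0, 0, 4, 0.055], [0, 0, 0, 0, 0, 0, 0.055]]])

```text
t: 16.77
eef_pos: [0.5598, 0.0437, 0.1115]
tool_rot: [0.001, 0.342, 0.94, 0.0]
contact_force: [-1.9, -1.2, 6.3]
gripper_width: 0.736
grasp_force: 45.2
```

Call:
move_arm(commands=[[[0.0005, -0.0003, 0.0002, 0, 0, 4, 0.055], [0, 0, 0.0002, 0, 0, 4, 0.055], [0, 0, 0.0002, 0, 0, 4, 0.055], [0, 0, 0.0002, 0, 0, 4, 0.055], [0, 0, 0.0002, 0, 0, 4, 0.055], [0, 0, 0, 0, 0, 0, 0.055]]])

```text
t: 17.52
eef_pos: [0.5595, 0.044, 0.1106]
tool_rot: [0.001, 0.5, 0.866, 0.001]
contact_force: [-2.7, -0.1, 5.3]
gripper_width: 0.732
grasp_force: 45.1
```

Call:
move_arm(commands=[[[0, 0, 0.0003, 0, 0, 4, 0.055], [0, 0, 0.0003, 0, 0, 4, 0.055], [0, 0, 0.0003, 0, 0, 4, 0.055], [0, 0, 0, 0, 0, 0, 0.055]]])

```text
t: 18.02
eef_pos: [0.5594, 0.0441, 0.1093]
tool_rot: [0.001, 0.587, 0.809, 0.001]
contact_force: [0.6, -1.2, 2.8]
gripper_width: 0.734
grasp_force: 44.8
```

Call:
move_arm(commands=[[[0, 0, 0.0005, 0, 0, 2, 0.055], [0, 0, 0.0005, 0, 0, 2, 0.055], [0, 0, 0, 0, 0, 0, 0.055]]])

```text
t: 18.4
eef_pos: [0.5577, 0.0444, 0.1072]
tool_rot: [-0.0, 0.616, 0.788, -0.0]
contact_force: [-0.5, 0.6, -1.5]
gripper_width: 0.737
grasp_force: 44.4
```

Call:
move_arm(commands=[[[-0.0005, 0.0009, 0.0005, 0, 0, 0, 0.055], [0, 0, 0.0005, 0, 0, 0, 0.055], [0, 0, 0.0005, 0, 0, 0, 0.055], [0, 0, 0, 0, 0, 0, 0.055]]])

```text
t: 18.9
eef_pos: [0.5589, 0.0439, 0.106]
tool_rot: [-0.0, 0.616, 0.788, -0.0]
contact_force: [0.3, 0.8, -0.3]
gripper_width: 0.737
grasp_force: 44.4
```

Call:
move_arm(commands=[[[0, 0, 0.0005, 0, 0, 0, 0.055], [0, 0, 0.0003, 0, 0, 0, 0.055], [0, 0, 0, 0, 0, 0, 0.055]]])

```text
t: 19.27
eef_pos: [0.5589, 0.0439, 0.1055]
tool_rot: [-0.0, 0.616, 0.788, 0.0]
contact_force: [-2.1, -0.8, 3.9]
gripper_width: 0.734
grasp_force: 44.9
```

Call:
move_arm(commands=[[[0, 0, 0, 0, 0, 4, 0.055], [0, 0, 0, 0, 0, 4, 0.055], [0, 0, 0, 0, 0, 4, 0.055], [0, 0, 0, 0, 0, 4, 0.055], [0, 0, 0, 0, 0, 0, 0.055]]])

```text
t: 19.9
eef_pos: [0.5595, 0.044, 0.1056]
tool_rot: [0.0, 0.719, 0.695, 0.0]
contact_force: [0.9, -1.0, 4.1]
gripper_width: 0.733
grasp_force: 44.9
```

```bash
cat > st.py <<'E'
from h import *
o=bot.get_obs();Rm=rot(o);print(o['t'],o['eef_pos'],'yaw',np.degrees(np.arctan2(Rm[1,0],Rm[0,0])),'F',o['contact_force'],'M',o['torque'],'q7',o['q'][6])
E
python3 st.py
```

```text
19.9 [0.5595 0.044  0.1056] yaw 88.04600006480463 F [ 0.9194 -0.9905  4.0552] M [ 0.058  -0.0575 -0.018 ] q7 0.1259371712642431
```

Call:
move_arm(commands=[[[0, 0.0003, 0, 0, 0, 4, 0.055], [0, 0, 0, 0, 0, 4, 0.055], [0, 0, 0, 0, 0, 4, 0.055], [0, 0, 0, 0, 0, 0, 0.055]]])

```text
t: 20.4
eef_pos: [0.5597, 0.044, 0.1055]
tool_rot: [0.0, 0.787, 0.616, 0.0]
contact_force: [-0.6, 0.5, 3.8]
gripper_width: 0.734
grasp_force: 44.9
```

```bash
python3 st.py
```

```text
20.4 [0.5597 0.044  0.1055] yaw 76.11654099441698 F [-0.5903  0.5261  3.7737] M [-0.0011 -0.0684 -0.088 ] q7 -0.04338168747935169
```

Call:
move_arm(commands=[[[0, 0, 0, 0, 0, 4, 0.055], [0, 0, 0, 0, 0, 4, 0.055], [0, 0, 0, 0, 0, 0, 0.055]]])

```text
t: 20.78
eef_pos: [0.5595, 0.0439, 0.1055]
tool_rot: [0.0, 0.828, 0.56, 0.0]
contact_force: [0.6, 0.0, 3.9]
gripper_width: 0.736
grasp_force: 45.0
```

```bash
python3 st.py
```

```text
20.775 [0.5595 0.0439 0.1055] yaw 68.148263797557 F [0.6041 0.0387 3.8904] M [-0.0166  0.039  -0.077 ] q7 -0.15579656505322328
```

Call:
move_arm(commands=[[[0, 0, 0, 0, 0, 4, 0.055], [0, 0, 0, 0, 0, 4, 0.055], [0, 0, 0, 0, 0, 0, 0.055]]])

```text
t: 21.15
eef_pos: [0.5594, 0.0439, 0.1054]
tool_rot: [0.0, 0.865, 0.501, 0.0]
contact_force: [-0.9, -0.2, 3.8]
gripper_width: 0.735
grasp_force: 45.0
```

```bash
python3 st.py
```

```text
21.15 [0.5594 0.0439 0.1054] yaw 60.168868908057306 F [-0.8827 -0.1535  3.7831] M [ 0.0281  0.0093 -0.1303] q7 -0.2679860498423962
```

Call:
move_arm(commands=[[[0, 0, 0, 0, 0, 4, 0.055], [0, 0, 0, 0, 0, 4, 0.055], [0, 0, 0, 0, 0, 0, 0.055]]])

```text
t: 21.52
eef_pos: [0.5591, 0.044, 0.1052]
tool_rot: [-0.0, 0.898, 0.44, -0.0]
contact_force: [0.4, 0.1, 3.1]
gripper_width: 0.736
grasp_force: 44.8
```

```bash
python3 st.py
```

```text
21.525 [0.5591 0.044  0.1052] yaw 52.173492548062725 F [0.3553 0.125  3.0916] M [ 0.088   0.0017 -0.1307] q7 -0.3798978221984718
```

Call:
move_arm(commands=[[[0, 0, 0.0002, 0, 0, 3, 0.055], [0, 0, 0.0002, 0, 0, 3, 0.055], [0, 0, 0, 0, 0, 0, 0.055]]])

```text
t: 21.9
eef_pos: [0.5591, 0.044, 0.1049]
tool_rot: [-0.0, 0.92, 0.392, -0.0]
contact_force: [-0.4, -0.3, 4.0]
gripper_width: 0.738
grasp_force: 45.0
```

```bash
python3 st.py
```

```text
21.9 [0.5591 0.044  0.1049] yaw 46.181253723100475 F [-0.4414 -0.2541  3.9696] M [ 0.0575  0.1584 -0.0509] q7 -0.4630498412298603
```

Call:
move_arm(commands=[[[0, 0, 0.0001, 0, 0, 2, 0.055], [0, 0, 0.0001, 0, 0, 2, 0.055], [0, 0, 0, 0, 0, 0, 0.055], [0, 0, 0, 0, 0, 0, 0.055]]])

```text
t: 22.4
eef_pos: [0.5591, 0.0439, 0.1047]
tool_rot: [-0.0, 0.934, 0.358, -0.0]
contact_force: [-0.7, 1.1, 4.2]
gripper_width: 0.737
grasp_force: 45.1
```

```bash
python3 st.py
python3 - <<'E'
from h import *
for i in range(6):
    imaging.read_camera('side'); o=bot.get_obs(); print(o['contact_force'],o['torque'],o['joint_torque'][6],o['eef_pos'][2])
E
```

```text
22.4 [0.5591 0.0439 0.1047] yaw 41.976936195961635 F [-0.7351  1.0914  4.1982] M [0.1462 0.2286 0.1309] q7 -0.5213613620911549
[-1.2101  0.5828  4.3353] [0.0872 0.18   0.0766] -0.1088978536427021 0.10473573623143521
[-1.3597  0.9329  5.4458] [0.1052 0.2071 0.1209] -0.10879345703870058 0.10473666017671722
[-1.2276  0.6122  5.1722] [0.0745 0.2438 0.1528] -0.1089080236852169 0.10472923764120978
[-0.2278  1.077   5.3315] [0.0412 0.2195 0.0825] -0.10898302774876356 0.10474238772642774
[-0.6866 -0.1923  5.2054] [0.1117 0.3001 0.1393] -0.10902761947363615 0.10475484727583213
[-0.4692  0.9522  4.6394] [0.1083 0.2215 0.078 ] -0.1090435590595007 0.10474715576490724
```

Call:
move_arm(commands=[[[0, 0, 0, 0, 0, 2, 0.055], [0, 0, 0, 0, 0, 1, 0.055], [0, 0, 0, 0, 0, 0, 0.055]]])

```text
t: 23.08
eef_pos: [0.5592, 0.0439, 0.1047]
tool_rot: [0.0, 0.943, 0.334, -0.0]
contact_force: [-0.7, 0.1, 3.8]
gripper_width: 0.735
grasp_force: 45.0
```

```bash
sed -i "s/,'q7',/,'jt6',o['joint_torque'][6],'q7',/" st.py; python3 st.py
```

```text
23.075 [0.5592 0.0439 0.1047] yaw 38.99276506159301 F [-0.7027  0.1444  3.7926] M [0.1229 0.1885 0.229 ] jt6 -0.280358511954546 q7 -0.5629325372547321
```

Call:
move_arm(commands=[[[0, 0, 0, 0, 0, 1.5, 0.055], [0, 0, 0, 0, 0, 0, 0.055], [0, 0, 0, 0, 0, 0, 0.055]]])

```text
t: 23.45
eef_pos: [0.5592, 0.0439, 0.1046]
tool_rot: [-0.0, 0.947, 0.321, -0.0]
contact_force: [-0.5, 0.2, 1.7]
gripper_width: 0.733
grasp_force: 44.8
```

```bash
python3 st.py
```

```text
23.45 [0.5592 0.0439 0.1046] yaw 37.49812843984234 F [-0.4861  0.1515  1.6821] M [0.1175 0.0663 0.1705] jt6 -0.16588686034083366 q7 -0.5835764734835633
```

Call:
move_arm(commands=[[[0, 0, 0, 0, 0, 0, 0.07], [0, 0, 0, 0, 0, 0, 0.08], [0, 0, 0, 0, 0, 0, 0.0854], [0, 0, 0, 0, 0, 0, 0.0854], [0, 0, -0.01, 0, 0, 0, 0.0854], [0, 0, -0.03, 0, 0, 0, 0.0854], [0, 0, -0.05, 0, 0, 0, 0.0854], [-0.03, 0, -0.0, 0, 0, 0, 0.0854], [-0.03, 0, 0, 0, 0, 0, 0.0854], [0, 0, 0, 0, 0, 0, 0.0854], [0, 0, 0, 0, 0, 0, 0.0854]]])

```text
t: 24.82
eef_pos: [0.5122, 0.0079, 0.1952]
tool_rot: [-0.0, 0.947, 0.322, 0.001]
contact_force: [0.9, 0.2, -0.1]
gripper_width: 1.002
grasp_force: 0.0
```

```bash
python3 look.py pics/w6.png
python3 - <<'E'
from h import *
o=bot.get_obs();K,E=cam('wrist',o)
a=cv2.imread('pics/w6.png'); s=imaging.read_camera('side')[:,:,::-1]; c=cv2.resize(s[150:350,210:430],(440,400),interpolation=cv2.INTER_CUBIC)
cv2.imwrite('pics/fin.png',np.hstack([cv2.resize(a[:,120:540],(360,343)),cv2.resize(c,(377,343))]))
h,sv,v=[q.astype(int) for q in cv2.split(cv2.cvtColor(a,cv2.COLOR_BGR2HSV))]
m=(((h<8)|(h>172))&(sv>150)&(v>150)).astype(np.uint8)
cs,hi=cv2.findContours(m,cv2.RETR_CCOMP,cv2.CHAIN_APPROX_NONE)
for k,hh in zip(cs,hi[0]):
    if cv2.contourArea(k)>800: print('hole' if hh[3]>=0 else 'outer',cv2.boundingRect(k),circ(plane(k.astype(float),.127,K,E)))
E
```

```text
24.825 [0.5122 0.0079 0.1952] 
 [[ 0.793   0.6093  0.0011]
 [ 0.6093 -0.793   0.0007]
 [ 0.0013  0.0001 -1.    ]]
brass (0, 111, 14, 15) z 0.029 [0.3885 0.2501] 0.005805489310328896 z.12 [0.4404 0.1907] 0.004094661216406117
brass (309, 95, 33, 33) z 0.029 [0.5558 0.0416] 0.013200290324562486 z.12 [0.5584 0.0436] 0.009310277557775932
brass (533, 0, 91, 39) z 0.029 [ 0.7405 -0.0624] 0.024002672620811346 z.12 [ 0.6887 -0.0298] 0.01692929009390619
red (269, 52, 112, 115) z 0.024 [0.5555 0.0419] 0.04676239748937074 z.12 [0.5583 0.0439] 0.03245638990353583
outer (270, 54, 108, 111) (array([0.5584, 0.0442]), np.float64(0.03037461422277593))
hole (292, 77, 65, 67) (array([0.5586, 0.0442]), np.float64(0.018172514332233304))
```

View pics/fin.png

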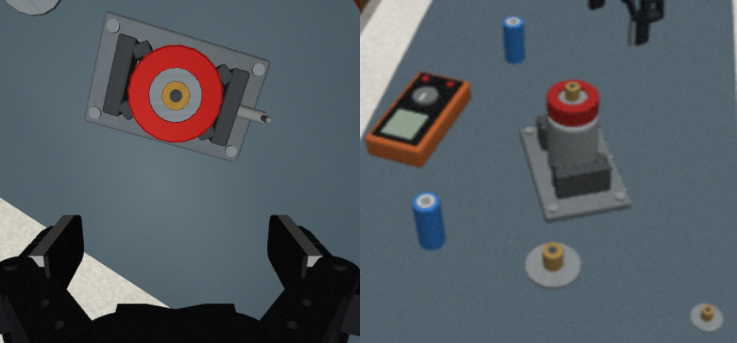

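The left view shows the ring level and concentric on the canister, with the vent through its hole at (176,96). The right view shows both cells and the meter in place. While I screwed it, the ring drew down about 1 mm and the turning resistance rose to about 0.28 N m.

```bash
python3 -c "
from station import bot
print(bot.hand_in())"
```

```text
the job is handed in; nothing more can be done
None
```

The job is handed in at about 25 s: the middle-sized lid is seated, the red ring is screwed clockwise to about hand-tight (roughly 1 mm gasket squeeze by my estimate, with turning resistance peaking near 0.28 N m and reading 0.17 at the last step), the ring is released, and both cells and the meter were left alone.

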